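# Load the saw's finished blocks into the tote and hold it up

## Task

Collect the two notched wooden blocks from the catch tray of the bench saw and put one in each end of the plywood tote, leaving the plain offcuts in the tray. Then lift the tote by its handle bar about 10 cm clear of the bench and keep holding it up, level and still: the job finishes while you are holding it in the air, so do not set it down or let go. Do not knock or shift the glue bottle, the jar or the cup standing nearby.

Things in the scene. Friction and masses are not known exactly. Their poses are not given: they have to be found in the camera images.
- tray: Fixed open aluminium catch tray, 250 x 250 mm outside, walls 30 mm high, 5 mm thick, floor 5 mm thick, on the bench. Origin at the centre of its underside, z up. On its -y side is the fixed grey bench saw: a chute 125 to 180 mm from the origin along -y (up to 75 mm high), then saw body and table, 400 mm long in x, from 170 mm onwards, up to 240 mm high.
- block_a: Finished notched block of pale wood, 80 (x) x 34 (y) x 32 (z) mm, about 60 g, lying on the tray floor, notch up. The notch runs along y across the middle of its top, 20 mm wide, 12 mm deep (20 mm of wood below it). Origin at the centre of its underside, x along its length, z up. Same as block_b.
- block_b: The second finished block, the same shape as block_a: 80 (x) x 34 (y) x 32 (z) mm, notch up, origin at the centre of its underside.
- offcut_short: Plain short offcut of the same pale wood without a notch, 44 (x) x 34 (y) x 20 (z) mm, on the tray floor; stays in the tray. Origin at the centre of its underside.
- offcut_strip: Plain thin offcut strip of the same pale wood, 85 (x) x 16 (y) x 14 (z) mm, on the tray floor; stays in the tray. Origin at the centre of its underside.
- tote: Open plywood tote, loose on the bench, 160 (x) x 320 (y) mm, 0.45 kg. Walls 45 mm high, 6 mm thick; floor 6 mm thick. A partition at y = 0, 40 mm high, makes two ends, 148 x 151 mm inside, centred at y = +80 and -80 mm. Two posts at x = +68 and -68 mm, y = 0 (12 x 36 mm, 150 mm high) carry the handle bar over the partition. Origin at the centre of its underside, z up.
- tote_handle (a point): Centre of the tote's handle bar, 136 mm above the tote's underside, over its centre. The bar runs along the tote's x, 124 mm long between the posts, 18 mm wide (y) and 28 mm high (z): from 122 to 150 mm above the underside. Axes as the tote's.
- glue: White glue bottle, 60 mm across, 190 mm high, standing at the far side of the bench; a bystander. Origin at the centre of its underside.
- jar: Glass jar with a steel cap, 76 mm across, 100 mm high, standing at the far side; a bystander. Origin at the centre of its underside.
- cup: Grey cup, 76 mm across at the rim, 90 mm high, standing at the far side; a bystander. Origin at the centre of its underside.

How it is judged:
By the outcome, as a careful person would: the job done as asked, in the order asked, and still so for the second after the job is handed in, while the arm keeps its last pose, push and grip.
It also fails if it takes over 72 s, if anything falls off the work surface, if the arm or the gripper's body presses on something with over 40 N, if the wrist force passes 120 N, or if a joint passes its speed limit or range.

## Robot

A 6-joint arm with a two-finger parallel gripper is mounted at the origin on the work surface. World frame = base frame: x ahead of the robot, y to its left, z up, the work surface at z = 0. Lengths are in mm, angles in rad, forces in N, time in s.
With the tool pointing down it reaches from about 350 to 1000 mm from the base axis. Payload 7.1 kg.
Tool frame: the origin (TCP) lies midway between the tips of the shut fingers; the grasp point (between the pads) lies 19 mm behind it; x points along the fingers, z is the direction in which the jaws open and shut, and the axes are right-handed (so a half turn about x gives the same grasp; the last joint's range is limited). The gripper opens to 85 mm and grips with 20 to 120 N. Pads are 22 mm wide; open, the fingers measure 114 mm over their backs; the gripper's body (76 mm by 85 mm) begins 54 mm behind the grasp point. The pads swing forward as they close: fully open they stand 13 mm farther back than shut.
Start: joints at [-0.019, 0.423, 1.63, -0, 1.089, -0.019], TCP at [624.984, 0.026, 231.319] pointing down, gripper open.
Joint ranges: [-3, 3], [-0.9, 2.11], [0.09, 2.58], [-1.31, 4.45], [0.11, 2.69], [-2.54, 2.54]. Speed limits (rad/s): [2.39, 2.39, 3.01, 3.14, 3.14, 3.14].

## Interface

Orientations are given as a unit quaternion [x, y, z, w].
In Python, from cell import arm, cams gives the robot as it stands.
- The arm moves only by the tool play_rows, never from a script. Its argument "targets" is a list of rows, each an object with "linear": the shift along the world's x, y, z in m, a list of three; "angular": the turn, a rotation vector about the world's x, y, z in degrees, a list of three. A call has 1 to 8 rows; each row shifts and turns the commanded pose from where the row before left it; what a row does not reach is not made up. A row lasts 1/12 s, in which the tool goes at most 41.7 mm and 7.16 degrees, less where a joint would pass 70% of its speed; a pose out of reach is approached as far as the arm can. A call is refused whole if a number of a shift passes 0.0417 or a number of a turn 7.16, either way. A call with a gripper value outside its range is refused whole. "grip" is the closure in counts, from 0 (fully open) to 255 (shut), set as the call begins (left out, the last holds). The fingers move at their own pace and stop on an object; the grip force is fixed at half the most. Time passes only in rows, so rows that do not move let the fingers close. It gives the time, the measured TCP pose, the force and the opening at its end, in the units of the state.
- arm.read_state(): the state, without advancing time (a new reading comes with each control period).
- cams.capture(name): name is "scene" or "side" or "wrist"; returns the picture (384x512x3 uint8, red, green, blue); there is no depth.
- cams.calibration(name): a dict with "fx", "fy", "cx", "cy" (pixels), "world_to_cam" (4x4, takes a point from world to camera coordinates); the wrist camera has in their place "T_tool_cam" (4x4, takes a point from camera to tool coordinates, whose origin is the TCP and whose axes are the tool frame's). Camera axes: x right, y up, looking along -z (the intrinsics and any distortion apply to the point x, -y, -z); pixel columns grow to the right and rows downward; lengths in mm; the calibration is good to about 2 mm. A picture is of the moment at which its call begins: read the wrist's pose just before it. calibration takes no time and is no camera call.
- arm.hand_in(): hands the job in, once; it reports no verdict.
The state is a dict: "t": time; "qpos": joint angles; "qd": joint speeds; "joint_torque": joint torques, N m; "tool_pos": TCP position; "tcp_rot": TCP orientation; "contact_force": force on the tool from outside, world axes, zero at the start; "torque": the same for the moment, N m; "gripper_width": finger opening in mm.
Only numpy, scipy, OpenCV 4.12 (cv2) and the standard library are available. Lean on these libraries where they do the work, as an engineer would, in place of code of your own. Each camera call takes 0.05 s, during which the arm holds its last target. There are 200 camera calls.

## Working session

There is one attempt and no reset: what is moved stays moved. The work goes in short steps, Python scripts to look and compute and a tool call to move; the robot and the scene stay as the last step left them, time stands still between calls to the robot, and variables do not carry over. Pictures are saved under pics/ and viewed, about 8 in all and at most 12, crops included, and the job is handed in when it is done.

Besides the shell and the picture viewer there is one more tool, called after "Request:" as name(argument=value, ...), one argument or row to a line, values as JSON. play_rows: Moves the arm, as the interface text tells. Its arguments: {"type":"object","properties":{"targets":{"type":"array","items":{"type":"object","properties":{"linear":{"type":"array","items":{"type":"number"}},"angular":{"type":"array","items":{"type":"number"}}}}},"grip":{"type":"number"}},"required":["targets"]}

```bash
mkdir -p pics; ls; python3 - <<'E'
from cell import arm,cams
import cv2,numpy as np
s=arm.read_state();print(s)
for n in("scene","side","wrist"):
    im=cams.capture(n);cv2.imwrite(f"pics/{n}0.png",im[:,:,::-1]);c=cams.calibration(n)
    print(n,{k:np.round(v,4).tolist() if not isinstance(v,(int,float)) else v for k,v in c.items()})
E
```

```text
pics
{'t': 0.0, 'qpos': array([-1.90241532e-02,  4.23868842e-01,  1.63071159e+00,  8.10077542e-06,
        1.08860674e+00, -1.89819522e-02]), 'qd': array([ 3.57173985e-05,  1.85612059e-03,  1.38729458e-03,  6.03407135e-04,
       -9.29856376e-04,  7.97271668e-04]), 'joint_torque': array([ 6.87376578e-04, -5.57382560e+01, -2.81743366e+01,  7.52266601e-05,
        7.21184188e-03,  1.02962622e-05]), 'tool_pos': array([6.24436567e+02, 2.35041998e-02, 2.30519733e+02]), 'tcp_rot': array([ 2.94986760e-05,  7.07670151e-01, -3.00224307e-06,  7.06542961e-01]), 'contact_force': array([ 0.61829157,  0.51884759, -0.70152642]), 'torque': array([ 0.01465636,  0.02555768, -0.01027272]), 'gripper_width': 85.52170853782049}
scene {'fx': 406.69761179068075, 'fy': 406.69761179068075, 'cx': 262.47618556972225, 'cy': 195.08419629813736, 'world_to_cam': [[0.5813, 0.8134, 0.019, -290.1877], [-0.5409, 0.3689, 0.7559, 265.003], [0.6078, -0.4497, 0.6545, -1372.0312], [0.0, 0.0, 0.0, 1.0]]}
side {'fx': 459.11586618324765, 'fy': 459.11586618324765, 'cx': 252.47771665659832, 'cy': 196.94349600637702, 'world_to_cam': [[0.991, -0.1338, 0.0041, -606.4132], [0.0754, 0.5833, 0.8088, -107.2838], [-0.1106, -0.8012, 0.5881, -1221.2349], [0.0, 0.0, 0.0, 1.0]]}
wrist {'fx': 335.1221775074155, 'fy': 335.1221775074155, 'cx': 255.50659957161014, 'cy': 191.30586737326095, 'T_tool_cam': [[0.0004, 0.2997, -0.954, -141.5706], [0.0001, 0.954, 0.2997, 76.4259], [1.0, -0.0002, 0.0004, 1.189], [0.0, 0.0, 0.0, 1.0]]}
```

View pics/scene0.png

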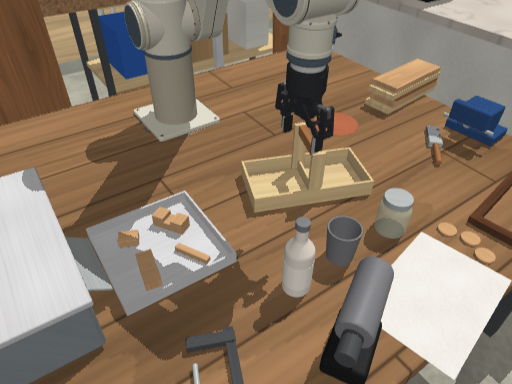

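View pics/side0.png

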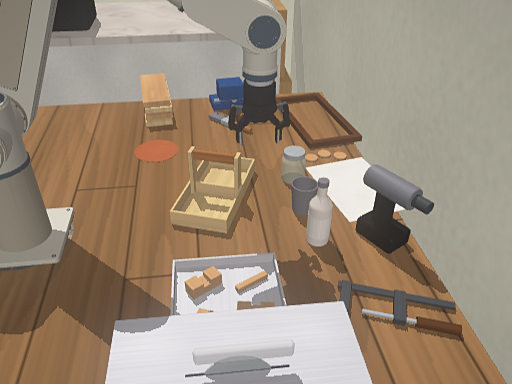

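The scene view shows the tray at about (162,250), the tote at (307,180), and the glue, cup and jar at (299,260), (343,240) and (394,213). I'll compute rough positions next.

```bash
cat > h.py <<'E'
import numpy as np,cv2
from cell import arm,cams
from scipy.spatial.transform import Rotation as R
def cam(name,s=None):
    c=cams.calibration(name)
    if name=="wrist":
        T=np.eye(4);T[:3,:3]=R.from_quat(s["tcp_rot"]).as_matrix();T[:3,3]=s["tool_pos"]
        M=T@np.array(c["T_tool_cam"])
    else: M=np.linalg.inv(np.array(c["world_to_cam"]))
    return c,M
def ray(cm,uv,z):
    c,M=cm
    d=M[:3,:3]@np.array([(uv[0]-c["cx"])/c["fx"],-(uv[1]-c["cy"])/c["fy"],-1]);o=M[:3,3]
    return o+d*(z-o[2])/d[2]
def proj(cm,P):
    c,M=cm
    p=(np.atleast_2d(P)-M[:3,3])@M[:3,:3]
    return np.c_[c["cx"]+c["fx"]*p[:,0]/-p[:,2],c["cy"]-c["fy"]*p[:,1]/-p[:,2]]
def snap(name,f):
    s=arm.read_state();im=cams.capture(name)[:,:,::-1].copy();cv2.imwrite("pics/"+f,im);return cam(name,s),im,s
E
python3 - <<'E'
from h import *
c=cam("scene")
for n,uv,z in [("trayA",(180,194),30),("trayB",(88,233),30),("trayC",(235,253),30),("trayD",(137,306),15),("toteA",(242,163),45),("toteB",(354,149),45),("toteC",(371,185),45),("toteD",(252,210),0),
 ("b1",(170,220),20),("b2",(128,238),20),("strip",(192,254),12),("x",(149,269),12),("glue",(297,290),0),("cup",(340,260),0),("jar",(391,233),0),
 ("postL",(295,125),150),("postR",(316,138),150)]: print(n,ray(c,uv,z).round(0))
im=cv2.imread("pics/scene0.png")[185:315,80:245]
cv2.imwrite("pics/c1.png",cv2.resize(im,None,fx=4.5,fy=4.5,interpolation=cv2.INTER_CUBIC))
E
```

```text
trayA [ 400. -186.   30.]
trayB [ 405. -418.   30.]
trayC [ 643. -177.   30.]
trayD [ 638. -401.   15.]
toteA [395.   5.  45.]
toteB [518. 308.  45.]
toteC [660. 227.  45.]
toteD [525. -51.   0.]
b1 [ 461. -244.   20.]
b2 [ 461. -348.   20.]
strip [ 578. -249.   12.]
x [ 564. -344.   12.]
glue [ 779. -112.    0.]
cup [772.  19.   0.]
jar [781. 179.   0.]
postL [453. 133. 150.]
postR [531. 138. 150.]
```

View pics/c1.png

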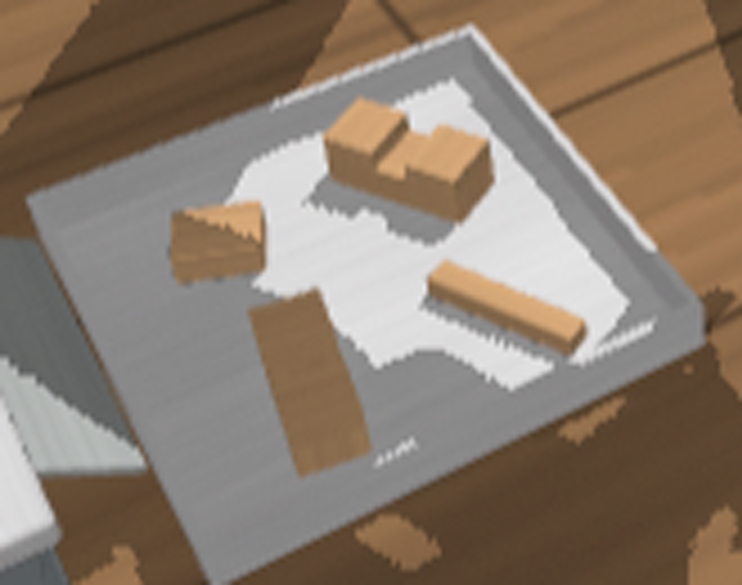

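The crop shows a notched block at about (170,220) in the full image. A second long piece in shadow at (149,269) is the likely block_b. The short offcut is at (128,238) and the strip at (192,254). I'll move the wrist camera over the tray.

Request:
play_rows(
  targets=[
    {"linear":[-0.0125,-0.0325,0]},
    {"linear":[-0.0125,-0.0325,0]},
    {"linear":[-0.0125,-0.0325,0]},
    {"linear":[-0.0125,-0.0325,0]},
    {"linear":[-0.0125,-0.0325,0]},
    {"linear":[-0.0125,-0.0325,0]},
    {"linear":[-0.0125,-0.0325,0]},
    {"linear":[-0.0125,-0.0325,0]},
  ],
  grip=0,
)

```text
invalid input at $.targets[0]: expected keys linear, angular
```

Request:
play_rows(
  targets=[
    {"linear":[0,0,0]},
    {"linear":[0,0,0]},
  ],
)

```text
invalid input at $.targets[0]: expected keys linear, angular
```

```bash
python3 - <<'E'
from h import *
c,im,s=snap("wrist","w1.png");print(s["tool_pos"],s["tcp_rot"],s["t"])
np.savez("w1.npz",p=s["tool_pos"],q=s["tcp_rot"])
E
```

```text
[6.24596277e+02 3.72093145e-02 2.30721850e+02] [6.25344098e-06 7.07520767e-01 1.28473483e-05 7.06692553e-01] 0.15
```

View pics/w1.png

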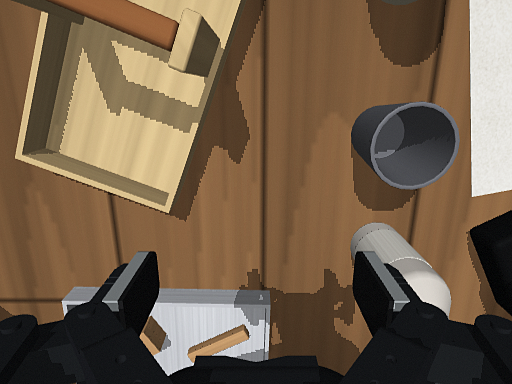

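The wrist view shows one end of the tote with its handle at top left, the tray at the bottom, and the cup and glue at the right. I'll go farther toward -y and include the angular key.

Request:
play_rows(
  targets=[
    {"linear":[-0.0125,-0.039,0.005],"angular":[0,0,0]},
    {"linear":[-0.0125,-0.039,0.005],"angular":[0,0,0]},
    {"linear":[-0.0125,-0.039,0.005],"angular":[0,0,0]},
    {"linear":[-0.0125,-0.039,0.005],"angular":[0,0,0]},
    {"linear":[-0.0125,-0.039,0.005],"angular":[0,0,0]},
    {"linear":[-0.0125,-0.039,0.005],"angular":[0,0,0]},
    {"linear":[-0.0125,-0.039,0.005],"angular":[0,0,0]},
    {"linear":[-0.0125,-0.039,0.005],"angular":[0,0,0]},
  ],
  grip=0,
)

```text
t: 0.87
tool_pos: [523.9, -313.7, 271.5]
tcp_rot: [0.0, 0.707, 0.0, 0.707]
contact_force: [0.4, -0.4, 0.3]
gripper_width: 85.7
```

Request:
play_rows(
  targets=[
    {"linear":[0,0,0],"angular":[0,0,0]},
    {"linear":[0,0,0],"angular":[0,0,0]},
    {"linear":[0,0,0],"angular":[0,0,0]},
  ],
)

```text
t: 1.12
tool_pos: [524.7, -311.7, 270.9]
tcp_rot: [0.001, 0.707, -0.0, 0.707]
contact_force: [0.5, 1.0, 0.0]
gripper_width: 85.5
```

```bash
python3 - <<'E'
from h import *
np.savez("w0.npz",p=[624.6,0,230.7],q=[0,.70752,0,.70669])
c,im,s=snap("wrist","w1b.png");print(s["tool_pos"],s["tcp_rot"],s["t"],np.abs(s["qd"]).max())
np.savez("w1.npz",p=s["tool_pos"],q=s["tcp_rot"])
E
```

```text
[ 524.72808615 -311.65973254  270.94610182] [ 6.04728735e-04  7.07274714e-01 -3.71022925e-05  7.06938549e-01] 1.1167 0.03065714855342666
```

View pics/w1b.png

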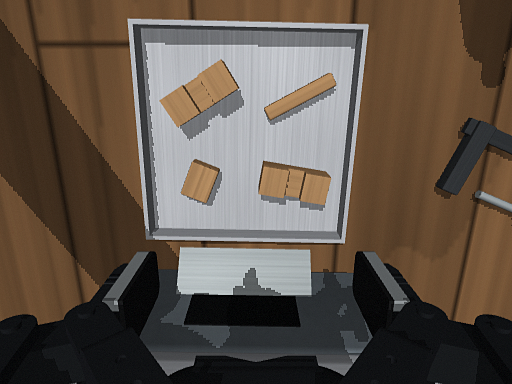

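The wrist view is clear. Block_a is centred near (200,94) and block_b near (295,184), both notch up. The short offcut is at (201,181) and the strip at (300,97). I'll fit silhouettes to get poses.

```bash
cat >> h.py <<'E'
from scipy.optimize import minimize
def boxsil(cm,x,y,a,dx,dy,z0,z1):
    P=np.array([[i*dx/2,j*dy/2,z] for i in(-1,1) for j in(-1,1) for z in(z0,z1)])
    P[:,:2]=P[:,:2]@np.array([[np.cos(a),np.sin(a)],[-np.sin(a),np.cos(a)]])+[x,y]
    return cv2.convexHull(proj(cm,P).astype(np.float32))
def fit(cm,mask,x,y,a,dx,dy,z0,z1):
    def cost(v):
        q=np.zeros(mask.shape,np.uint8);h=boxsil(cm,v[0],v[1],v[2]/50,dx,dy,z0,z1)
        cv2.fillConvexPoly(q,np.round(h*16).astype(np.int32),255,cv2.LINE_AA,4)
        return np.abs(q/255.-mask).sum()/mask.sum()
    r=minimize(cost,[x,y,a*50],method="Nelder-Mead",options=dict(initial_simplex=np.array([[x,y,a*50]]+[[x+8*(i==0),y+8*(i==1),a*50+8*(i==2)] for i in range(3)])))
    return r.x[0],r.x[1],r.x[2]/50,r.fun
E
python3 - <<'E'
from h import *
w=np.load("w1.npz");cm=cam("wrist",dict(tool_pos=w["p"],tcp_rot=w["q"]))
im=cv2.imread("pics/w1b.png");hsv=cv2.cvtColor(im,cv2.COLOR_BGR2HSV)
m=((hsv[...,1]>70)&(hsv[...,0]<25)).astype(np.uint8)
k=np.zeros_like(m);k[48:230,155:350]=1;m*=k
n,l,st,ce=cv2.connectedComponentsWithStats(m)
for i in range(1,n):
    if st[i,4]<100: continue
    p=ray(cm,ce[i],25)
    A=np.argwhere(l==i)[:,::-1].astype(np.float32);print(ce[i],st[i,4])
    if st[i,4]>1000 and True:
        for dims in ((80,34,37),(44,34,25),(85,16,19)):
            best=min((fit(cm,(l==i)*1.,p[0],p[1],a,dims[0],dims[1],5,dims[2]) for a in np.arange(-1.5,1.5,.5)),key=lambda r:r[3])
            print(dims,np.round(best,3),np.degrees(best[2]))
for uv in((130,20),(368,24),(344,242),(147,241)): print("tray",ray(cm,uv,30).round(1))
# tote check in w0 and scene
c=cam("scene")
w=np.load("w0.npz");c0=cam("wrist",dict(tool_pos=w["p"],tcp_rot=w["q"]))
for uv,z in (((18,158),45),((171,212),45),((195,10),150)): print(ray(c0,uv,z).round(1))
E
```

```text
[199.36009832  93.3732077 ] 2441
(80, 34, 37) [ 4.63923e+02 -2.43387e+02  5.41000e-01  9.20000e-02] 31.014484068550946
(44, 34, 25) [ 4.7670e+02 -2.3484e+02  5.6800e-01  4.5300e-01] 32.54190765496675
(85, 16, 19) [ 461.084 -242.971    0.769    0.48 ] 44.071727194648744
[299.98887859  95.96385542] 1079
(80, 34, 37) [ 5.71820e+02 -2.45853e+02  1.88000e-01  1.40600e+00] 10.753549117565294
(44, 34, 25) [ 5.65753e+02 -2.51271e+02 -3.40000e-02  1.03400e+00] -1.9345045263607696
(85, 16, 19) [ 5.74795e+02 -2.46961e+02  4.79000e-01  1.88000e-01] 27.438456490423512
[199.60849057 180.58301887] 1060
(80, 34, 37) [ 450.207 -362.374    1.131    1.054] 64.78859515421252
(44, 34, 25) [ 4.57295e+02 -3.46420e+02  1.14500e+00  1.37000e-01] 65.59634394419214
(85, 16, 19) [ 456.426 -364.192   -1.593    0.826] -91.25274641133682
[293.81266608 182.340124  ] 2258
(80, 34, 37) [ 5.70709e+02 -3.46082e+02 -1.80000e-01  9.30000e-02] -10.29311037080415
(44, 34, 25) [ 5.88823e+02 -3.50624e+02 -2.48000e-01  4.56000e-01] -14.20759539352028
(85, 16, 19) [ 5.72651e+02 -3.50897e+02 -0.00000e+00  4.74000e-01] -0.013936293025566803
tray [ 396.3 -169.9   30. ]
tray [ 642.1 -173.9   30. ]
tray [ 636.7 -421.9   30. ]
tray [ 389.4 -420.5   30. ]
[389.4   8.2  45. ]
[537.2 -49.1  45. ]
[589.6 119.5 150. ]
```

Block_a is at (464,-243) with yaw 31°, block_b at (571,-346) with yaw -10.3°. The tote is at about (521,129) with its x axis at -21°. I'll approach block_a with the jaw across its width, at tool yaw -59°.

Request:
play_rows(
  targets=[
    {"linear":[-0.0076,0.0086,-0.025],"angular":[0,0,-7.1]},
    {"linear":[-0.0076,0.0086,-0.025],"angular":[0,0,-7.1]},
    {"linear":[-0.0076,0.0086,-0.025],"angular":[0,0,-7.1]},
    {"linear":[-0.0076,0.0086,-0.025],"angular":[0,0,-7.1]},
    {"linear":[-0.0076,0.0086,-0.025],"angular":[0,0,-7.1]},
    {"linear":[-0.0076,0.0086,-0.025],"angular":[0,0,-7.1]},
    {"linear":[-0.0076,0.0086,-0.025],"angular":[0,0,-7.1]},
    {"linear":[-0.0076,0.0086,-0.025],"angular":[0,0,-7.1]},
  ],
)

```text
t: 1.83
tool_pos: [464.3, -241.0, 70.3]
tcp_rot: [0.337, 0.621, -0.337, 0.621]
contact_force: [-0.6, -0.0, -0.1]
gripper_width: 85.3
```

Request:
play_rows(
  targets=[
    {"linear":[0,0,0],"angular":[0,0,-2.2]},
    {"linear":[0,0,0],"angular":[0,0,0]},
    {"linear":[0,0,0],"angular":[0,0,0]},
  ],
)

```text
t: 2.08
tool_pos: [465.0, -242.1, 71.3]
tcp_rot: [0.347, 0.616, -0.347, 0.616]
contact_force: [-0.5, 0.0, -0.0]
gripper_width: 85.6
```

```bash
python3 - <<'E'
from h import *
c,im,s=snap("wrist","w2.png");print(s["tool_pos"],R.from_quat(s["tcp_rot"]).as_matrix().round(3))
for b in((463.9,-243.4,.541),):
    cv2.polylines(im,[np.round(boxsil(c,*b,80,34,5,37)).astype(int)],1,(0,0,255),1)
cv2.imwrite("pics/w2o.png",im)
E
```

```text
[ 464.95223758 -242.06697351   71.31388619] [[ 0.     0.855  0.518]
 [ 0.     0.518 -0.855]
 [-1.     0.     0.   ]]
```

View pics/w2o.png

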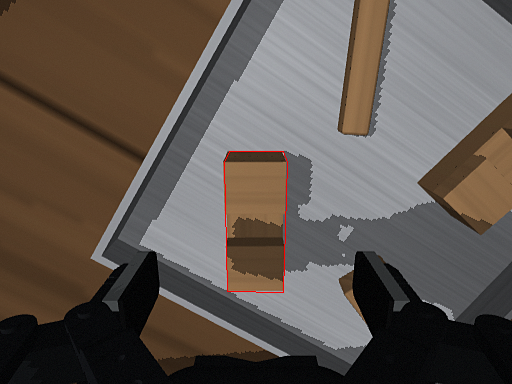

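The overlay matches block_a at (255,220), centred between the fingers. Now I'll descend and grip.

Request:
play_rows(
  targets=[
    {"linear":[-0.001,-0.0015,-0.015],"angular":[0,0,0]},
    {"linear":[0,0,-0.016],"angular":[0,0,0]},
    {"linear":[0,0,-0.016],"angular":[0,0,0]},
    {"linear":[0,0,-0.01],"angular":[0,0,0]},
    {"linear":[0,0,-0.006],"angular":[0,0,0]},
    {"linear":[0,0,0],"angular":[0,0,0]},
  ],
)

```text
t: 2.63
tool_pos: [463.1, -244.5, 7.8]
tcp_rot: [0.348, 0.616, -0.348, 0.615]
contact_force: [-0.2, 0.3, 0.4]
gripper_width: 85.5
```

Request:
play_rows(
  targets=[
    {"linear":[0,0,0],"angular":[0,0,0]},
    {"linear":[0,0,0],"angular":[0,0,0]},
    {"linear":[0,0,0],"angular":[0,0,0]},
    {"linear":[0,0,0],"angular":[0,0,0]},
    {"linear":[0,0,0],"angular":[0,0,0]},
    {"linear":[0,0,0],"angular":[0,0,0]},
    {"linear":[0,0,0],"angular":[0,0,0]},
    {"linear":[0,0,0],"angular":[0,0,0]},
  ],
  grip=255,
)

```text
t: 3.3
tool_pos: [463.6, -244.9, 9.2]
tcp_rot: [0.348, 0.615, -0.348, 0.616]
contact_force: [-1.8, 1.0, 6.2]
gripper_width: 32.6
```

Request:
play_rows(
  targets=[
    {"linear":[0,0,0.01],"angular":[0,0,0]},
    {"linear":[0,0,0.03],"angular":[0,0,0]},
    {"linear":[0,0,0.03],"angular":[0,0,0]},
    {"linear":[0,0,0.03],"angular":[0,0,0]},
    {"linear":[0,0,0.01],"angular":[0,0,0]},
    {"linear":[0,0,0],"angular":[0,0,0]},
  ],
)

```text
t: 3.8
tool_pos: [464.9, -245.7, 121.5]
tcp_rot: [0.348, 0.613, -0.348, 0.618]
contact_force: [1.0, -0.2, -0.7]
gripper_width: 32.2
```

Request:
play_rows(
  targets=[
    {"linear":[0.0036,0.0373,0.002],"angular":[0,0,-6.5]},
    {"linear":[0.0036,0.0373,0.002],"angular":[0,0,-6.5]},
    {"linear":[0.0036,0.0373,0.002],"angular":[0,0,-6.5]},
    {"linear":[0.0036,0.0373,0.002],"angular":[0,0,-6.5]},
    {"linear":[0.0036,0.0373,0.002],"angular":[0,0,-6.5]},
    {"linear":[0.0036,0.0373,0.002],"angular":[0,0,-6.5]},
    {"linear":[0.0036,0.0373,0.002],"angular":[0,0,-6.5]},
    {"linear":[0.0036,0.0373,0.002],"angular":[0,0,-6.5]},
  ],
)

```text
t: 4.47
tool_pos: [490.3, 47.9, 132.6]
tcp_rot: [-0.579, -0.406, 0.58, -0.405]
contact_force: [0.3, 0.6, -1.2]
gripper_width: 32.6
```

Request:
play_rows(
  targets=[
    {"linear":[0,0,0],"angular":[0,0,0]},
    {"linear":[0,0,0],"angular":[0,0,0]},
  ],
)

```text
t: 4.63
tool_pos: [490.7, 48.0, 132.8]
tcp_rot: [-0.577, -0.409, 0.578, -0.408]
contact_force: [0.2, 0.2, -1.1]
gripper_width: 32.7
```

```bash
python3 - <<'E'
from h import *
c,im,s=snap("scene","s3.png")
print(s["tool_pos"],s["gripper_width"],s["qpos"].round(2),R.from_quat(s["tcp_rot"]).as_matrix().round(3))
def wire(c,im,x,y,deg):
    a=np.radians(deg);
    f=lambda P:proj(c,np.c_[np.array(P)[:,:2]@np.array([[np.cos(a),np.sin(a)],[-np.sin(a),np.cos(a)]])+[x,y],np.array(P)[:,2]])
    for z in(0,45): cv2.polylines(im,[np.round(f([[80,160,z],[-80,160,z],[-80,-160,z],[80,-160,z]])).astype(int)],1,(0,0,255),1)
    cv2.polylines(im,[np.round(f([[74,18,150],[-74,18,150],[-74,-18,150],[74,-18,150]])).astype(int)],1,(255,0,0),1)
wire(c,im,520.9,128.8,-21.1)
a=cv2.resize(im[110:220,230:380],None,fx=3.5,fy=3.5,interpolation=cv2.INTER_CUBIC)
c2,im2,_=snap("side","d3.png");wire(c2,im2,520.9,128.8,-21.1)
b=cv2.resize(im2[135:245,165:265],None,fx=3.5,fy=3.5,interpolation=cv2.INTER_CUBIC)[:,:275]
cv2.imwrite("pics/s3o.png",np.hstack([a,b]))
E
```

```text
[490.72841684  48.03589215 132.75101874] 32.72702945465632 [ 0.07  0.38  1.99 -0.    0.78  1.98] [[-0.002  0.943 -0.333]
 [-0.    -0.333 -0.943]
 [-1.    -0.002  0.001]]
```

View pics/s3o.png

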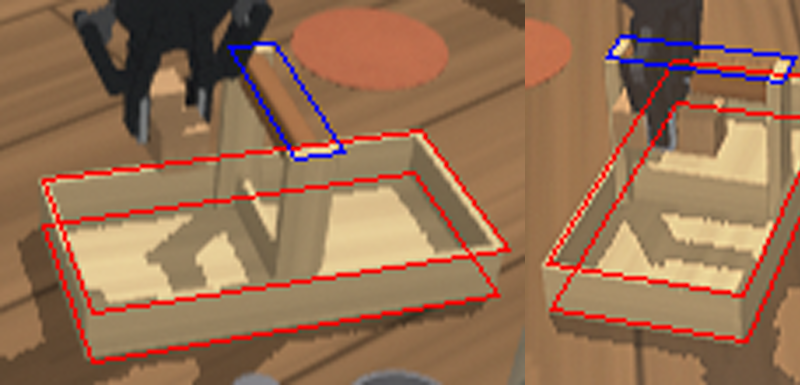

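The tote wireframe at (521,129,-21°) lines up in both views, with corners at (505,248) and (95,360) in the crop, and the block is held. I'll lower it into the near (-y) end.

Request:
play_rows(
  targets=[
    {"linear":[0.001,0.005,-0.02],"angular":[0,0,-1]},
    {"linear":[0,0,-0.03],"angular":[0,0,0]},
    {"linear":[0,0,-0.03],"angular":[0,0,0]},
    {"linear":[0,0,-0.02],"angular":[0,0,0]},
    {"linear":[0,0,-0.014],"angular":[0,0,0]},
    {"linear":[0,0,-0.007],"angular":[0,0,0]},
    {"linear":[0,0,0],"angular":[0,0,0]},
    {"linear":[0,0,0],"angular":[0,0,0]},
  ],
)

```text
t: 5.4
tool_pos: [492.3, 50.3, 12.7]
tcp_rot: [-0.582, -0.402, 0.582, -0.402]
contact_force: [-0.1, -0.2, -0.5]
gripper_width: 32.8
```

Request:
play_rows(
  targets=[
    {"linear":[0,0,0],"angular":[0,0,0]},
    {"linear":[0,0,0],"angular":[0,0,0]},
    {"linear":[0,0,0],"angular":[0,0,0]},
    {"linear":[0,0,0],"angular":[0,0,0]},
  ],
  grip=110,
)

```text
t: 5.73
tool_pos: [492.9, 51.3, 13.5]
tcp_rot: [0.582, 0.402, -0.581, 0.402]
contact_force: [0.3, -0.8, 0.0]
gripper_width: 48.6
```

Request:
play_rows(
  targets=[
    {"linear":[0,0,0.015],"angular":[0,0,0]},
    {"linear":[0,0,0.03],"angular":[0,0,0]},
    {"linear":[0,0,0.035],"angular":[0,0,0]},
    {"linear":[0,0,0.035],"angular":[0,0,0]},
    {"linear":[0,-0.02,0.005],"angular":[0,0,0]},
    {"linear":[0.008,-0.037,0],"angular":[0,0,1.5]},
    {"linear":[0.008,-0.038,0],"angular":[0,0,1.5]},
    {"linear":[0.008,-0.038,0],"angular":[0,0,1.5]},
  ],
)

```text
t: 6.4
tool_pos: [517.0, -82.8, 134.0]
tcp_rot: [0.565, 0.425, -0.564, 0.426]
contact_force: [0.8, -0.7, -0.1]
gripper_width: 48.4
```

Request:
play_rows(
  targets=[
    {"linear":[0.009,-0.038,0],"angular":[0,0,1.5]},
    {"linear":[0.009,-0.038,0],"angular":[0,0,1.5]},
    {"linear":[0.009,-0.038,0],"angular":[0,0,1.5]},
    {"linear":[0.009,-0.038,0],"angular":[0,0,1.4]},
    {"linear":[0.009,-0.038,-0.01],"angular":[0,0,0]},
    {"linear":[0.009,-0.038,-0.01],"angular":[0,0,0]},
    {"linear":[0,-0.035,-0.03],"angular":[0,0,0]},
    {"linear":[0,0,0],"angular":[0,0,0]},
  ],
  grip=0,
)

```text
t: 7.07
tool_pos: [568.8, -345.8, 81.7]
tcp_rot: [-0.543, -0.453, 0.544, -0.451]
contact_force: [-1.8, 1.1, 0.3]
gripper_width: 86.0
```

Request:
play_rows(
  targets=[
    {"linear":[0,0,0],"angular":[0,0,0]},
    {"linear":[0,0,0],"angular":[0,0,0]},
  ],
)

```text
t: 7.23
tool_pos: [570.2, -340.8, 85.7]
tcp_rot: [-0.543, -0.453, 0.543, -0.453]
contact_force: [0.2, 0.8, 0.8]
gripper_width: 85.2
```

```bash
python3 - <<'E'
from h import *
c,im,s=snap("wrist","w4.png");r=R.from_quat(s["tcp_rot"]).as_matrix();print(s["t"],s["tool_pos"],np.degrees(np.arctan2(r[1,2],r[0,2])))
cv2.polylines(im,[np.round(boxsil(c,570.7,-346.1,-.18,80,34,5,37)).astype(int)],1,(0,0,255),1)
cv2.imwrite("pics/w4o.png",im)
E
```

```text
7.2333 [ 570.15763687 -340.84015301   85.73143849] -100.33321561064734
```

View pics/w4o.png

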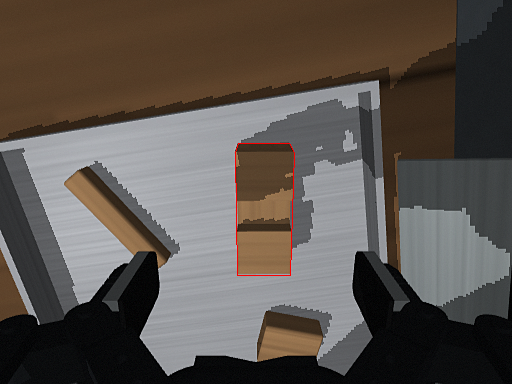

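The overlay matches block_b at (265,210), and the fingers clear the wall, strip and offcut. I'll descend and grip.

Request:
play_rows(
  targets=[
    {"linear":[0.0005,-0.005,-0.015],"angular":[0,0,0]},
    {"linear":[0,0,-0.02],"angular":[0,0,0]},
    {"linear":[0,0,-0.02],"angular":[0,0,0]},
    {"linear":[0,0,-0.014],"angular":[0,0,0]},
    {"linear":[0,0,-0.008],"angular":[0,0,0]},
    {"linear":[0,0,0],"angular":[0,0,0]},
    {"linear":[0,0,0],"angular":[0,0,0]},
  ],
)

```text
t: 7.87
tool_pos: [571.2, -346.0, 8.8]
tcp_rot: [-0.543, -0.453, 0.543, -0.453]
contact_force: [-1.0, -0.1, 0.7]
gripper_width: 85.3
```

Request:
play_rows(
  targets=[
    {"linear":[0,0,0],"angular":[0,0,0]},
    {"linear":[0,0,0],"angular":[0,0,0]},
    {"linear":[0,0,0],"angular":[0,0,0]},
    {"linear":[0,0,0],"angular":[0,0,0]},
    {"linear":[0,0,0],"angular":[0,0,0]},
    {"linear":[0,0,0],"angular":[0,0,0]},
    {"linear":[0,0,0],"angular":[0,0,0]},
    {"linear":[0,0,0],"angular":[0,0,0]},
  ],
  grip=255,
)

```text
t: 8.53
tool_pos: [571.7, -346.8, 9.8]
tcp_rot: [0.543, 0.452, -0.543, 0.454]
contact_force: [-0.9, 0.0, 6.2]
gripper_width: 32.7
```

Request:
play_rows(
  targets=[
    {"linear":[0,0,0.01],"angular":[0,0,0]},
    {"linear":[0,0,0.03],"angular":[0,0,0]},
    {"linear":[0,0,0.04],"angular":[0,0,0]},
    {"linear":[0,0,0.04],"angular":[0,0,0]},
    {"linear":[0,0,0.04],"angular":[0,0,0]},
    {"linear":[0,0.015,0.037],"angular":[0,0,0]},
    {"linear":[-0.001,0.035,0.005],"angular":[0,0,0]},
    {"linear":[-0.001,0.035,0],"angular":[0,0,0]},
  ],
)

```text
t: 9.2
tool_pos: [570.6, -262.3, 215.3]
tcp_rot: [0.545, 0.45, -0.542, 0.455]
contact_force: [0.0, 0.6, -1.7]
gripper_width: 32.6
```

Request:
play_rows(
  targets=[
    {"linear":[-0.0015,0.035,0],"angular":[0,0,-1]},
    {"linear":[-0.0015,0.035,0],"angular":[0,0,-1]},
    {"linear":[-0.0015,0.035,0],"angular":[0,0,-1]},
    {"linear":[-0.0015,0.035,0],"angular":[0,0,-1]},
    {"linear":[-0.0015,0.035,0],"angular":[0,0,-1]},
    {"linear":[-0.0015,0.035,0],"angular":[0,0,-1]},
    {"linear":[-0.0015,0.035,0],"angular":[0,0,-1]},
    {"linear":[-0.0015,0.035,0],"angular":[0,0,-1]},
  ],
)

```text
t: 9.87
tool_pos: [556.4, 20.3, 211.3]
tcp_rot: [0.573, 0.414, -0.573, 0.414]
contact_force: [0.7, 0.1, -0.4]
gripper_width: 32.9
```

Request:
play_rows(
  targets=[
    {"linear":[-0.0015,0.035,0],"angular":[0,0,-1]},
    {"linear":[-0.0015,0.035,0],"angular":[0,0,-1]},
    {"linear":[-0.0015,0.035,0],"angular":[0,0,-0.7]},
    {"linear":[-0.0015,0.035,0],"angular":[0,0,0]},
    {"linear":[-0.0015,0.03,0],"angular":[0,0,0]},
    {"linear":[0,0.014,0],"angular":[0,0,0]},
    {"linear":[0,0,0],"angular":[0,0,0]},
    {"linear":[0,0,0],"angular":[0,0,0]},
  ],
)

```text
t: 10.53
tool_pos: [549.2, 202.7, 210.9]
tcp_rot: [-0.582, -0.401, 0.583, -0.401]
contact_force: [0.2, 1.0, -1.7]
gripper_width: 32.8
```

Request:
play_rows(
  targets=[
    {"linear":[0.0005,0.001,-0.03],"angular":[0,0,0]},
    {"linear":[0,0,-0.038],"angular":[0,0,0]},
    {"linear":[0,0,-0.038],"angular":[0,0,0]},
    {"linear":[0,0,-0.035],"angular":[0,0,0]},
    {"linear":[0,0,-0.03],"angular":[0,0,0]},
    {"linear":[0,0,-0.018],"angular":[0,0,0]},
    {"linear":[0,0,-0.009],"angular":[0,0,0]},
    {"linear":[0,0,0],"angular":[0,0,0]},
  ],
)

```text
t: 11.2
tool_pos: [549.1, 201.5, 11.5]
tcp_rot: [-0.582, -0.4, 0.584, -0.4]
contact_force: [0.3, 0.8, -0.5]
gripper_width: 32.8
```

Request:
play_rows(
  targets=[
    {"linear":[0,0,0],"angular":[0,0,0]},
    {"linear":[0,0,0],"angular":[0,0,0]},
    {"linear":[0,0,0],"angular":[0,0,0]},
    {"linear":[0,0,0],"angular":[0,0,0]},
  ],
  grip=110,
)

```text
t: 11.53
tool_pos: [550.8, 203.6, 13.8]
tcp_rot: [0.583, 0.4, -0.582, 0.401]
contact_force: [1.1, 1.0, -1.2]
gripper_width: 48.2
```

Request:
play_rows(
  targets=[
    {"linear":[0,0,0.015],"angular":[0,0,0]},
    {"linear":[0,0,0.03],"angular":[0,0,0]},
    {"linear":[0,0,0.04],"angular":[0,0,0]},
    {"linear":[0,0,0.04],"angular":[0,0,0]},
    {"linear":[0,0,0.04],"angular":[0,0,0]},
    {"linear":[0,0,0.03],"angular":[0,0,0]},
    {"linear":[0,0,0.01],"angular":[0,0,0]},
    {"linear":[0,0,0],"angular":[0,0,0]},
  ],
)

```text
t: 12.2
tool_pos: [551.8, 204.4, 221.6]
tcp_rot: [0.585, 0.4, -0.58, 0.401]
contact_force: [1.2, -0.0, 0.2]
gripper_width: 48.6
```

Request:
play_rows(
  targets=[
    {"linear":[-0.014,-0.037,0],"angular":[0,0,0]},
    {"linear":[-0.015,-0.037,0],"angular":[0,0,0]},
    {"linear":[0,0,0],"angular":[0,0,0]},
    {"linear":[0,0,0],"angular":[0,0,0]},
    {"linear":[0,0,0],"angular":[0,0,0]},
    {"linear":[0,0,0],"angular":[0,0,0]},
  ],
  grip=0,
)

```text
t: 12.7
tool_pos: [521.2, 130.3, 217.0]
tcp_rot: [-0.582, -0.401, 0.583, -0.4]
contact_force: [-0.7, -0.8, -0.3]
gripper_width: 85.4
```

```bash
python3 - <<'E'
from h import *
c,im,s=snap("wrist","w5.png");r=R.from_quat(s["tcp_rot"]).as_matrix();print(s["t"],s["tool_pos"],np.degrees(np.arctan2(r[1,2],r[0,2])),s["gripper_width"])
def wire(c,im,x,y,deg):
    a=np.radians(deg)
    f=lambda P:np.round(proj(c,np.c_[np.array(P)[:,:2]@np.array([[np.cos(a),np.sin(a)],[-np.sin(a),np.cos(a)]])+[x,y],np.array(P)[:,2]])).astype(int)
    for z,w,h in((45,80,160),(150,74,18),(150,62,9)): cv2.polylines(im,[f([[w,h,z],[-w,h,z],[-w,-h,z],[w,-h,z]])],1,(0,0,255),1)
wire(c,im,520.9,128.8,-21.1)
c2,im2,_=snap("scene","s5.png");wire(c2,im2,520.9,128.8,-21.1)
b=cv2.resize(im2[100:230,230:390],(472,384))
cv2.imwrite("pics/w5o.png",cv2.resize(np.hstack([im,b]),(800,312)))
E
```

```text
12.7 [521.23229989 130.2634745  217.00938864] -110.98591743727518 85.38285203807715
```

View pics/w5o.png

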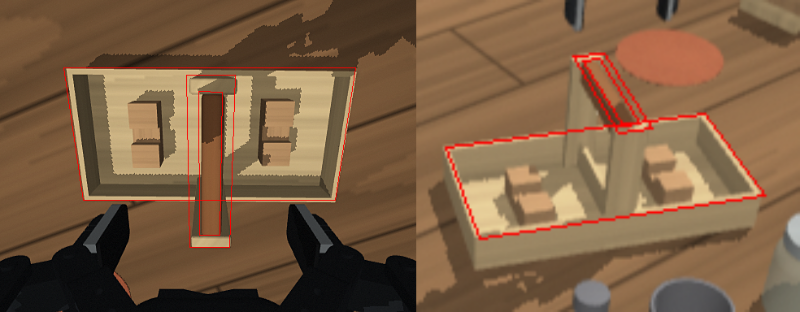

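Both blocks sit in the tote, one per end, and the tote has not shifted. The bar is centred between the fingers at about (211,160). I'll descend on the handle and grip.

Request:
play_rows(
  targets=[
    {"linear":[0,-0.001,-0.02],"angular":[0,0,0]},
    {"linear":[0,0,-0.025],"angular":[0,0,0]},
    {"linear":[0,0,-0.025],"angular":[0,0,0]},
    {"linear":[0,0,-0.02],"angular":[0,0,0]},
    {"linear":[0,0,-0.012],"angular":[0,0,0]},
    {"linear":[0,0,0],"angular":[0,0,0]},
    {"linear":[0,0,0],"angular":[0,0,0]},
    {"linear":[0,0,0],"angular":[0,0,0]},
  ],
)

```text
t: 13.47
tool_pos: [521.9, 129.1, 116.7]
tcp_rot: [0.583, 0.4, -0.582, 0.401]
contact_force: [-0.2, -0.1, -0.4]
gripper_width: 85.1
```

Request:
play_rows(
  targets=[
    {"linear":[0,0,0],"angular":[0,0,0]},
    {"linear":[0,0,0],"angular":[0,0,0]},
    {"linear":[0,0,0],"angular":[0,0,0]},
    {"linear":[0,0,0],"angular":[0,0,0]},
    {"linear":[0,0,0],"angular":[0,0,0]},
    {"linear":[0,0,0],"angular":[0,0,0]},
    {"linear":[0,0,0],"angular":[0,0,0]},
    {"linear":[0,0,0],"angular":[0,0,0]},
  ],
  grip=255,
)

```text
t: 14.13
tool_pos: [521.1, 128.4, 116.3]
tcp_rot: [-0.583, -0.4, 0.583, -0.401]
contact_force: [-1.7, -2.8, 5.4]
gripper_width: 16.9
```

Request:
play_rows(
  targets=[
    {"linear":[0,0,0],"angular":[0,0,0]},
    {"linear":[0,0,0],"angular":[0,0,0]},
    {"linear":[0,0,0],"angular":[0,0,0]},
    {"linear":[0,0,0],"angular":[0,0,0]},
  ],
)

```text
t: 14.47
tool_pos: [521.1, 128.4, 116.3]
tcp_rot: [-0.583, -0.4, 0.583, -0.401]
contact_force: [-1.9, -1.7, 6.3]
gripper_width: 17.4
```

Gripped at about 17 mm. I'll lift 103 mm gently.

Request:
play_rows(
  targets=[
    {"linear":[0,0,0.002],"angular":[0,0,0]},
    {"linear":[0,0,0.004],"angular":[0,0,0]},
    {"linear":[0,0,0.007],"angular":[0,0,0]},
    {"linear":[0,0,0.01],"angular":[0,0,0]},
    {"linear":[0,0,0.01],"angular":[0,0,0]},
    {"linear":[0,0,0.01],"angular":[0,0,0]},
    {"linear":[0,0,0.01],"angular":[0,0,0]},
    {"linear":[0,0,0.01],"angular":[0,0,0]},
  ],
)

```text
t: 15.13
tool_pos: [521.2, 128.7, 180.2]
tcp_rot: [0.583, 0.4, -0.583, 0.401]
contact_force: [0.2, -0.3, -4.7]
gripper_width: 17.0
```

Request:
play_rows(
  targets=[
    {"linear":[0,0,0.01],"angular":[0,0,0]},
    {"linear":[0,0,0.01],"angular":[0,0,0]},
    {"linear":[0,0,0.009],"angular":[0,0,0]},
    {"linear":[0,0,0.006],"angular":[0,0,0]},
    {"linear":[0,0,0.004],"angular":[0,0,0]},
    {"linear":[0,0,0.002],"angular":[0,0,0]},
    {"linear":[0,0,0.001],"angular":[0,0,0]},
    {"linear":[0,0,0],"angular":[0,0,0]},
  ],
)

```text
t: 15.8
tool_pos: [520.9, 128.6, 220.6]
tcp_rot: [-0.583, -0.401, 0.583, -0.4]
contact_force: [-0.3, -0.3, -5.6]
gripper_width: 17.9
```

Request:
play_rows(
  targets=[
    {"linear":[0,0,0],"angular":[0,0,0]},
    {"linear":[0,0,0],"angular":[0,0,0]},
    {"linear":[0,0,0],"angular":[0,0,0]},
    {"linear":[0,0,0],"angular":[0,0,0]},
    {"linear":[0,0,0],"angular":[0,0,0]},
    {"linear":[0,0,0],"angular":[0,0,0]},
    {"linear":[0,0,0],"angular":[0,0,0]},
    {"linear":[0,0,0],"angular":[0,0,0]},
  ],
)

```text
t: 16.47
tool_pos: [521.1, 128.7, 220.8]
tcp_rot: [0.583, 0.4, -0.583, 0.4]
contact_force: [0.3, 0.0, -6.0]
gripper_width: 17.3
```

```bash
python3 - <<'E'
from h import *
def wire(c,im,x,y,deg,dz):
    a=np.radians(deg)
    f=lambda P:np.round(proj(c,np.c_[np.array(P)[:,:2]@np.array([[np.cos(a),np.sin(a)],[-np.sin(a),np.cos(a)]])+[x,y],np.array(P)[:,2]+dz])).astype(int)
    for z,w,h in((0,80,160),(45,80,160),(150,74,18)): cv2.polylines(im,[f([[w,h,z],[-w,h,z],[-w,-h,z],[w,-h,z]])],1,(0,0,255),1)
o=[]
for n in("scene","side"):
    c,im,s=snap(n,n+"6.png");wire(c,im,521,128.5,-21.1,103.5);o.append(im)
print(s["t"],s["tool_pos"],s["gripper_width"],s["contact_force"],np.abs(s["qd"]).max(),R.from_quat(s["tcp_rot"]).as_matrix()[:,0].round(4))
cv2.imwrite("pics/f6.png",np.hstack([cv2.resize(o[0][50:320,80:420],(476,378)),cv2.resize(o[1][90:330,150:350],(315,378))]))
E
```

```text
16.5167 [521.03586798 128.67034623 220.77996142] 17.245109590903102 [-0.55025439 -0.77359195 -5.73408405] 0.0019638810914455727 [-0. -0. -1.]
```

View pics/f6.png

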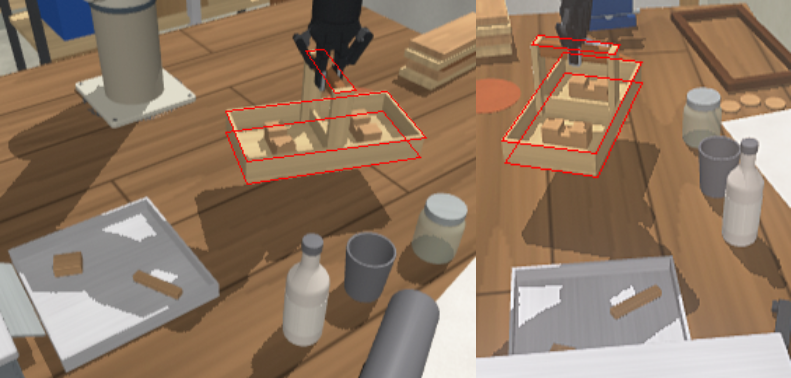

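The tote is level in both views and matches the wireframe lifted about 104 mm, with corners near (425,138) and (247,183) in the picture. Both blocks are in it, the offcuts are still in the tray, and the bystanders are standing. I'll hand in now.

```bash
python3 -c "
from cell import arm
print(arm.hand_in()); s=arm.read_state(); print(s['t'],s['tool_pos'],s['gripper_width'])"
```

```text
the job is handed in; nothing more can be done
None
the job is handed in; nothing more can be done
```

The job is done and handed in: one notched block is in each end of the tote, and the arm is holding the tote by its handle bar about 104 mm above the bench.

My last checks, at 16.5 s:
- **Tote:** it matched a level wireframe in both the scene and side views. The grip was 17 mm wide on the 18 mm bar, the wrist carried about 5.7 N, and the joints were almost still (0.002 rad/s or less).
- **Blocks and offcuts:** both blocks are in their ends, and the two plain offcuts are still in the tray.
- **Bystanders:** the glue bottle, jar and cup looked upright and undisturbed. I judged this by eye and did not measure it.

None of these checks failed or disagreed. The hand-in itself reported no verdict.

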